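# Switch on the deli counter in order

## Task

Switch the deli counter on for the morning: with the fingertips press down the round key, then the square key, then the long bar key on the four loose switch boxes, strictly in that order, each lightly and until it stays down. Leave the cross-shaped key up (it is the alarm), do not lift or shove the switch boxes, and do not disturb the tape, cheese, tin and pen standing about.

Things in the scene. Friction and masses are not known exactly. Their poses are not given: they have to be found in the camera images.
- switch_round: latching switch box, loose on the worktop: grey plastic, 70 x 70 mm, 22 mm high with an aluminium top plate, 0.2 to 0.5 kg; its one key is a round black disc of 34 mm diameter, in the middle of the top. Origin at the centre of the underside, z up. The four boxes are alike but for the key's shape
- key_round (a joint): how far the round key is pushed in, m: 0 up (top 31 mm over the worktop, 9 mm above the plate), 0.006 fully down (top 25 mm over the worktop, 3 mm above the plate). About 2.5 N moves it, against friction only, and it stays where it is left; beyond 6 mm it meets a hard stop, where more than 25 N is too hard. Counts as down beyond 0.004
- round_top (a point): middle of the top face of the round key (moves down with it)
- switch_square: latching switch box, loose on the worktop: grey plastic, 70 x 70 mm, 22 mm high with an aluminium top plate, 0.2 to 0.5 kg; its one key is a square black block of 32 x 32 mm, in the middle of the top. Origin at the centre of the underside, z up. The four boxes are alike but for the key's shape
- key_square (a joint): how far the square key is pushed in, m: 0 up (top 31 mm over the worktop, 9 mm above the plate), 0.006 fully down (top 25 mm over the worktop, 3 mm above the plate). About 2.5 N moves it, against friction only, and it stays where it is left; beyond 6 mm it meets a hard stop, where more than 25 N is too hard. Counts as down beyond 0.004
- square_top (a point): middle of the top face of the square key (moves down with it)
- switch_bar: latching switch box, loose on the worktop: grey plastic, 70 x 70 mm, 22 mm high with an aluminium top plate, 0.2 to 0.5 kg; its one key is a long narrow black bar, 46 mm along the switch's own y and 14 mm along its x, in the middle of the top. Origin at the centre of the underside, z up. The four boxes are alike but for the key's shape
- key_bar (a joint): how far the bar key is pushed in, m: 0 up (top 31 mm over the worktop, 9 mm above the plate), 0.006 fully down (top 25 mm over the worktop, 3 mm above the plate). About 2.5 N moves it, against friction only, and it stays where it is left; beyond 6 mm it meets a hard stop, where more than 25 N is too hard. Counts as down beyond 0.004
- bar_top (a point): middle of the top face of the bar key (moves down with it)
- switch_cross: latching switch box, loose on the worktop: grey plastic, 70 x 70 mm, 22 mm high with an aluminium top plate, 0.2 to 0.5 kg; its one key is a black plus-shaped cross with two arms 46 mm long and 13 mm wide, in the middle of the top. Origin at the centre of the underside, z up. The four boxes are alike but for the key's shape
- key_cross (a joint): how far the cross key is pushed in, m: 0 up (top 31 mm over the worktop, 9 mm above the plate), 0.006 fully down (top 25 mm over the worktop, 3 mm above the plate). About 2.5 N moves it, against friction only, and it stays where it is left; beyond 6 mm it meets a hard stop, where more than 25 N is too hard. Counts as down beyond 0.004
- cross_top (a point): middle of the top face of the cross key (moves down with it)
- tape: bystander, loose: roll of tan tape lying flat, 100 mm across, 24 mm high; origin at the centre of its underside
- cheese: bystander, loose: wedge of yellow cheese, 56 x 81 x 41 mm high; origin at the centre of its underside
- tin: bystander, loose: round tin with black lid, 60 mm across, 75 mm high; origin at the centre of its underside
- pen: bystander, loose: white chalk pen with black cap lying down, 17 x 141 x 17 mm; origin at the centre of its underside

How it is judged (in metres and radians):
On the way, in this order (a step that is already met when the one before it is completed fails the run):
1. the round key is down, the others still up (value of joint key_round above 0.004 m and value of joint each of key_square, key_bar, key_cross below 0.002 m), for 0.1 s.
2. then the square key is down too, bar and cross still up (value of joint each of key_round, key_square above 0.004 m and value of joint each of key_bar, key_cross below 0.002 m), for 0.1 s.
3. then the bar key is down too, the cross still up (value of joint each of key_round, key_square, key_bar above 0.004 m and value of joint key_cross below 0.002 m), for 0.1 s.
At the end, for the whole second after the job is handed in: Round, square and bar keys are each pushed in by more than 4 mm of their 6 mm, the cross key by less than 2 mm; all four switch boxes stand flat and at rest within 20 mm of where they started; tape, cheese, tin and pen within 20 mm of where they started (all of step 3 and distance of each of switch_round, switch_square, switch_bar, switch_cross, tape, cheese, tin, pen from where it was at the start of the episode below 0.02 m and angle between each of switch_round, switch_square, switch_bar, switch_cross's own z axis and vertical below 0.1 rad and linear speed of each of switch_round, switch_square, switch_bar, switch_cross below 0.02 m/s); the robot touches nothing.
It fails at once if a key is pushed in out of order (square before round is down, or bar before square is down) ((value of joint key_square above 0.002 m and value of joint key_round below 0.004 m) or (value of joint key_bar above 0.002 m and value of joint key_square below 0.004 m)).
It fails at once if the cross key is pushed in (value of joint key_cross above 0.002 m).
It fails at once if a switch box is lifted off the worktop by more than 8 mm, tipped, or shoved more than 25 mm (height (world z) of any of switch_round, switch_square, switch_bar, switch_cross above 0.008 m or angle between any of switch_round, switch_square, switch_bar, switch_cross's own z axis and vertical above 0.2 rad or distance of any of switch_round, switch_square, switch_bar, switch_cross from where it was at the start of the episode above 0.025 m).
It fails at once if a switch is pressed with more than 25 N (contact force between any of the fingers, the arm and switch_round above 25 N or contact force between any of the fingers, the arm and switch_square above 25 N or contact force between any of the fingers, the arm and switch_bar above 25 N or contact force between any of the fingers, the arm and switch_cross above 25 N).
It fails at once if the tape, cheese, tin or pen is moved by more than 20 mm (distance of any of tape, cheese, tin, pen from where it was at the start of the episode above 0.02 m).
It also fails if it takes over 48 s, if anything falls off the work surface, if the arm or the gripper's body presses on something with over 40 N, if the wrist force passes 120 N, or if a joint passes its speed limit or range.

## Robot

A 7-joint arm with a two-finger parallel gripper is mounted at the origin on a cart in front of the work surface, level with it; the furniture and walls round the work are solid. World frame = base frame: x ahead of the robot, y to its left, z up, the work surface at z = 0. Lengths are in mm, angles in rad, forces in N, time in s.
With the tool pointing down it reaches from about 400 to 875 mm from the base axis. Payload 4.4 kg.
Tool frame: the origin (TCP) lies at the very end of the fingers, on their centre line; the grasp point (between the pads) lies 19 mm behind it; z points along the fingers, y is the direction in which the jaws open and shut (so a half turn about z gives the same grasp; the last joint's range is limited). The gripper opens to 85 mm and grips with 20 to 120 N. Pads are 22 mm wide; open, the fingers measure 114 mm over their backs; the gripper's body (76 mm by 85 mm) begins 54 mm behind the grasp point. The pads swing forward as they close: fully open they stand 13 mm farther back than shut.
Start: joints at [-0.066, 0.628, 0.038, 1.517, -0.027, 0.996, -0.02], TCP at [650.014, 0.027, 231.313] pointing down, gripper open.
Joint ranges: [-3.06, 3.06], [-0.37, 2.12], [-1.25, 1.32], [0.18, 2.47], [-1.1, 4.24], [0.23, 1.98], [-2.94, 2.94]. Speed limits (rad/s): [2.57, 2.57, 3.14, 3.14, 3.14, 3.14, 3.14].

## Interface

Orientations are given as [roll, pitch, yaw] about the fixed x, y, z axes, in that order (R = Rz(yaw) Ry(pitch) Rx(roll)).
In Python, from cell import read_state, get_image, finish_job gives the robot as it stands.
- The arm moves only by the tool carry_out, never from a script. Its argument "series" is a list that holds one entry, the list of rows, each a list of 7 numbers: the shift along the tool's x, y, z in cm, then the turn, a rotation vector about the tool's x, y, z in rad, then the finger opening in cm, from 0 to 8.54. In form: [[[x, y, z, wx, wy, wz, grip], ...]]. A call has 1 to 5 rows; each row is the pose to reach, as a shift and turn from the pose commanded when the call began, along the tool's axes at that moment; what a row does not reach only later rows make up. A row lasts 1/12 s, in which the tool goes at most 41.7 mm and 7.16 degrees, less where a joint would pass 70% of its speed; a pose out of reach is approached as far as the arm can. A call with a gripper value outside its range is refused whole. The fingers move at their own pace and stop on an object; the grip force is fixed at half the most. Time passes only in rows, so rows that repeat a pose let the fingers close. It gives the time, the measured TCP pose, the force and the opening at its end, in the units of the state.
- read_state(): the state, without advancing time (a new reading comes with each control period).
- get_image(name): name is "scene" or "side" or "wrist"; returns a dict with "img" (384x512x3 uint8, blue, green, red), "z_map" (384x512 float32, mm along the optical axis (not along the pixel's ray), 0 where there is no reading), "mtx" (3x3 intrinsics, pixels), "T" (4x4, takes a point from camera to world coordinates); the wrist camera has in their place "T_tool_cam" (4x4, takes a point from camera to tool coordinates, whose origin is the TCP and whose axes are the flange's). Camera axes: x right, y down, z forward; pixel columns grow to the right and rows downward; lengths in mm; the calibration is good to about 2 mm. A picture is of the moment at which its call begins: read the wrist's pose just before it.
- finish_job(): hands the job in, once; it reports no verdict.
The state is a dict: "clock": time; "qpos": joint angles; "qd": joint speeds; "tau": joint torques, N m; "eef_pos": TCP position; "tool_rot": TCP orientation; "force": force on the tool from outside, world axes, zero at the start; "torque": the same for the moment, N m; "width": finger opening in mm.
Only numpy, scipy, OpenCV 4.12 (cv2) and the standard library are available. Lean on these libraries where they do the work, as an engineer would, in place of code of your own. Each camera call takes 0.05 s, during which the arm holds its last target.

## Working session

There is one attempt and no reset: what is moved stays moved. The work goes in short steps, Python scripts to look and compute and a tool call to move; the robot and the scene stay as the last step left them, time stands still between calls to the robot, and variables do not carry over. Pictures are saved under pics/ and viewed, and the job is handed in when it is done.

Besides the shell and the picture viewer there is one more tool, called after ">>>" as name([rows], argument=value, ...), one row to a line, values as JSON. carry_out: Moves the arm, as the interface text tells. Its arguments: {"type":"object","properties":{"series":{"type":"array","items":{"type":"array","items":{"type":"array","items":{"type":"number"}}}}},"required":["series"]}

```bash
mkdir -p pics; ls
python3 - <<'E'
from cell import read_state,get_image
import cv2,numpy as np
s=read_state();print(s)
for n in("scene","side","wrist"):
    d=get_image(n);cv2.imwrite(f"pics/{n}0.png",d["img"]);np.savez(f"{n}0.npz",**d)
    print(n,d["mtx"].round(1).tolist(),(d["T"] if "T" in d else d["T_tool_cam"]).round(3).tolist())
E
```

```text
pics
{'clock': 0.0, 'qpos': array([-0.06579785,  0.62934204,  0.03842412,  1.51835108, -0.02699223,
        0.99628224, -0.02002693]), 'qd': array([ 0.00069776, -0.00041939, -0.00101661,  0.0004037 ,  0.00121641,
       -0.0010196 ,  0.00253172]), 'tau': array([-1.11932164e-03, -5.63405585e+01,  1.22606792e+00, -1.93450052e+01,
        1.09587883e-02,  1.05136272e-02, -8.84369996e-06]), 'eef_pos': array([6.49389925e+02, 3.62904935e-02, 2.30396812e+02]), 'tool_rot': array([-3.13972753e+00,  2.00591702e-05,  1.57078630e+00]), 'force': array([-0.60851071,  0.31841747, -0.08878617]), 'torque': array([ 0.0133233 ,  0.01375972, -0.01819023]), 'width': 85.34146973111618}
scene [[458.0, 0.0, 253.8], [0.0, 458.0, 187.4], [0.0, 0.0, 1.0]] [[0.844, -0.211, 0.493, -119.451], [-0.536, -0.357, 0.765, -1145.525], [0.015, -0.91, -0.414, 610.816], [0.0, 0.0, 0.0, 1.0]]
side [[412.9, 0.0, 249.7], [0.0, 412.9, 192.4], [0.0, 0.0, 1.0]] [[0.927, -0.196, 0.32, 23.59], [-0.375, -0.501, 0.78, -1372.145], [0.008, -0.843, -0.538, 905.347], [0.0, 0.0, 0.0, 1.0]]
wrist [[334.7, 0.0, 255.2], [0.0, 334.7, 196.5], [0.0, 0.0, 1.0]] [[0.001, -0.953, -0.301, 77.874], [1.0, 0.001, 0.0, -0.122], [0.0, -0.301, 0.953, -142.797], [0.0, 0.0, 0.0, 1.0]]
```

View pics/scene0.png

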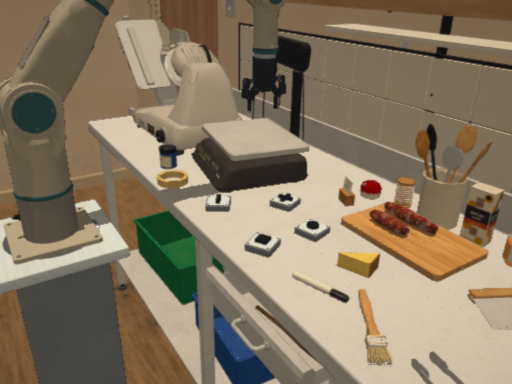

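View pics/side0.png

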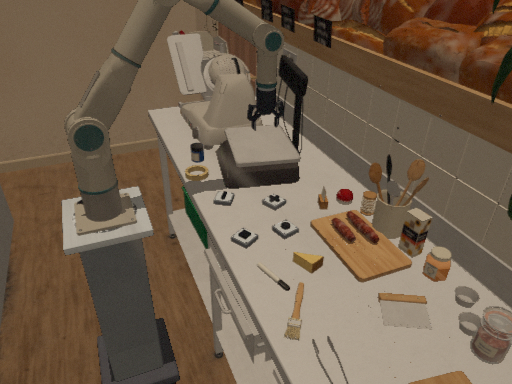

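View pics/wrist0.png

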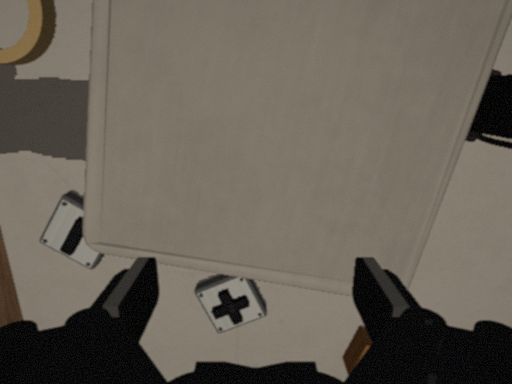

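The scene and side views show four boxes: bar at scene (218,202), cross (285,201), square or round at (263,243) and (312,229). A scale stands next to the bar and cross boxes. I'll zoom in and localise them.

```bash
cat > h.py <<'E'
import numpy as np,cv2
def ray(d,u,v,z):
    K,T=d["mtx"],d["T"]
    r=T[:3,:3]@np.linalg.inv(K)@np.array([u,v,1.]); o=T[:3,3]
    return o+r*(z-o[2])/r[2]
def cloud(d):
    z=d["z_map"];v,u=np.mgrid[:384,:512];p=np.stack([u,v,np.ones_like(u)],-1)@np.linalg.inv(d["mtx"]).T
    P=p*z[...,None]
    return P@d["T"][:3,:3].T+d["T"][:3,3]
E
python3 - <<'E'
from h import *
ims=[]
for n,(x0,y0,x1,y1) in (("scene",(190,180,350,270)),("side",(200,180,320,270))):
    d=dict(np.load(f"{n}0.npz"));im=d["img"]
    ims.append(cv2.resize(im[y0:y1,x0:x1],(600 if n=="side" else 800,300*(600 if n=="side" else 800)//(x1-x0)*(y1-y0)//300),interpolation=cv2.INTER_CUBIC))
    cv2.imwrite(f"pics/{n}_z.png",ims[-1])
    C=cloud(d)
    m=(im.max(2)<45).astype(np.uint8); m[:y0]=0;m[y1:]=0;m[:,:x0]=0;m[:,x1:]=0
    k,l,st,c=cv2.connectedComponentsWithStats(m)
    for i in range(1,k):
        if st[i,4]>15:
            q=C[(l==i)]; print(n,c[i].round(1),st[i,4],"ray31",ray(d,*c[i],31).round(1),"depth",np.median(q,0).round(1))
    # scale: points z>40
    for lo,hi in((40,400),):
        s=(C[...,2]>lo)&(C[...,2]<hi)&(d["z_map"]>0)&(C[...,0]>300)&(C[...,0]<1000)&(C[...,1]<250)&(C[...,1]>-500)
        h,_,_=np.histogram2d(C[s][:,0],C[s][:,1],bins=[np.arange(300,1001,50),np.arange(-500,251,50)]);print(h.astype(int))
    s=(C[...,0]>480)&(C[...,0]<700)&(C[...,1]>-50)&(C[...,1]<150)&(C[...,2]>30)&(C[...,2]<160)
    print(np.percentile(C[s],[1,50,99],axis=0).round())
E
```

```text
scene [247.8 183.6] 436 ray31 [569.9 -42.3  31. ] depth [555.2 -45.7  33.1]
scene [218.1 198.6] 19 ray31 [439.7 -89.1  31. ] depth [440.2 -90.5  30.5]
scene [285.1 197.2] 50 ray31 [ 612.1 -180.9   31. ] depth [ 614.8 -179.7   29.8]
scene [312.4 224.8] 57 ray31 [ 576.2 -351.    31. ] depth [ 578.1 -350.9   30.4]
scene [262.6 238.9] 85 ray31 [ 425.9 -343.8   31. ] depth [ 426.1 -342.4   30.6]
[[  0   0   0   0   0   0   0   0   0   0   0   0   0   0   0]
 [  0   0   0   0   0   0   0   0   0   0   0   0   0   0   0]
 [  0   0   0   0   0   0   0   0   0   0   0   0   0   0   0]
 [  0   0   0   0   0   0   0   0   0  93  68  13   0   0   0]
 [  1   0   0   0   0   0   0   0   7 461 193 203 154 106  67]
 [  0   0   0   0   0   0   0   0 131 539 185  89  96 123 137]
 [  0   0   0   0   0   0   0   0 296 753 174  70  69  67  59]
 [  0   0   0   0   0   0   0   0 353 485 121  68  68  58  58]
 [153 118   8   0   0   0   0   0 375 250 115  67  63  58  54]
 [ 24  13   0   0  52  52   0   0 137  82 220 111  58  56  61]
 [158 278  35   0   0   0   0   0   0   1 476 453 130  90  36]
 [663 356  26
[... 932 characters left out ...]
5   0   0   0]
 [  3   0   0   0   0   0   0   0  10 279 106  95  87  61  35]
 [  0   0   0   0   0   0   0   0  85 348 100  68  60  70  70]
 [  0   0   0   0   0   0   0   0 190 446 100  62  56  55  50]
 [  0   0   0   0   0   0   0   0 234 309  87  61  58  51  50]
 [ 85  67   6   0   0   0   0   0 265 162  80  61  60  50  42]
 [ 29  20   0   0  24  22   0   0 105  54 128  81  56  54  48]
 [107 181  24   0   0   0   0   0   0   0 330 200  60  63  56]
 [314 195  14   8  73  14   0   0   0   0   0   0   0   0   0]
 [ 12 174 178  52   6   1   0   0   0   0   0   0   0   0   0]
 [268  65   0   1   0   0   0   0   0   0   0   0   0   0   0]]
[[484. -49.  33.]
 [567.   4. 129.]
 [696. 147. 138.]]
```

```bash
ls pics
```

```text
scene0.png
scene_z.png
side0.png
side_z.png
wrist0.png
```

View pics/scene_z.png

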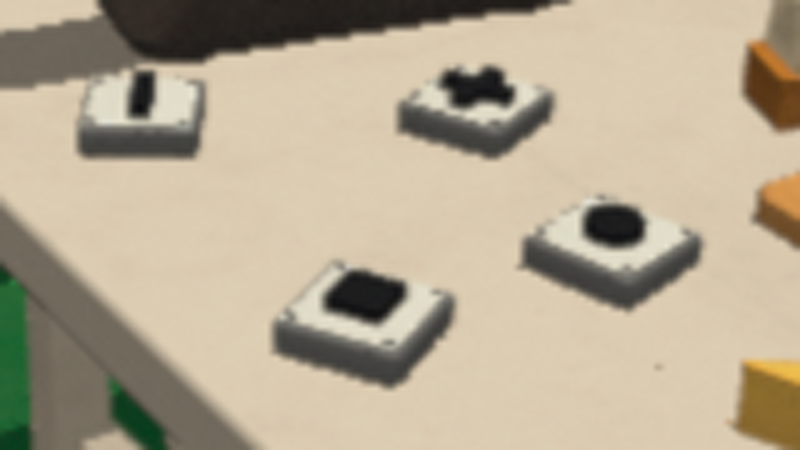

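View pics/side_z.png

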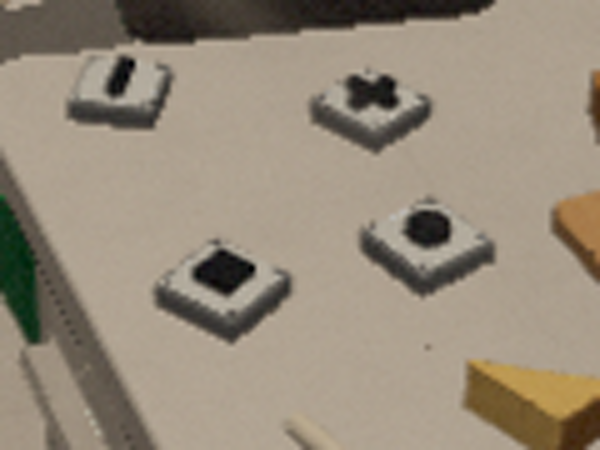

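Positions from the two views agree to within a few mm: round (578,-350), square (428,-342), bar (442,-87), cross (615,-178). Next I'll close the fingers and move the wrist camera over the boxes to refine these.

>>> carry_out([
  [[-3.5, -1.7, 0, 0, 0, 0, 0], [-7, -3.4, 0, 0, 0, 0, 0], [-10.5, -5.1, 0, 0, 0, 0, 0], [-14, -6.8, 0, 0, 0, 0, 0], [-17.5, -8.5, 0, 0, 0, 0, 0]],
])

```text
clock: 0.57
eef_pos: [563.8, -176.3, 231.1]
tool_rot: [-3.141, -0.0, 1.571]
force: [0.9, -0.9, -0.5]
width: 25.8
```

>>> carry_out([
  [[-3.5, -1.6, 0, 0, 0, 0, 0], [-7, -3.2, 0, 0, 0, 0, 0], [-10.5, -4.8, 0, 0, 0, 0, 0], [-13.5, -6.5, 0, 0, 0, 0, 0], [-13.5, -6.5, 0, 0, 0, 0, 0]],
])

```text
clock: 0.98
eef_pos: [494.1, -319.2, 231.2]
tool_rot: [-3.138, 0.006, 1.559]
force: [-1.2, -0.5, -0.4]
width: 0.4
```

>>> carry_out([
  [[0, 0, 0, 0, 0, 0, 0], [0, 0, 0, 0, 0, 0, 0], [0, 0, 0, 0, 0, 0, 0]],
])

```text
clock: 1.23
eef_pos: [500.9, -308.2, 231.1]
tool_rot: [3.141, -0.001, 1.573]
force: [0.2, 1.8, -0.7]
width: -0.2
```

```bash
cat >> h.py <<'E'
from scipy.spatial.transform import Rotation as R
def wrist():
    from cell import read_state,get_image
    s=read_state();d=dict(get_image("wrist"))
    M=np.eye(4);M[:3,:3]=R.from_euler("xyz",s["tool_rot"]).as_matrix();M[:3,3]=s["eef_pos"]
    d["T"]=M@d["T_tool_cam"];return s,d
E
python3 - <<'E'
from h import *
s,d=wrist();print({k:np.round(s[k],3) for k in("clock","eef_pos","tool_rot","force","width")})
np.savez("w1.npz",**d);im=d["img"];cv2.imwrite("pics/w1.png",im);C=cloud(d)
m=(im.max(2)<45).astype(np.uint8)
k,l,st,c=cv2.connectedComponentsWithStats(m)
for i in range(1,k):
    if 60<st[i,4]<5000:print(c[i].round(1),st[i],"ray31",ray(d,*c[i],31).round(1),"depth",np.median(C[l==i],0).round(1))
# scale outline near bar
q=(C[...,2]>60)&(C[...,2]<150)&(C[...,1]>-150)
for y in range(-100,60,20):
    t=C[q&(abs(C[...,1]-y)<10)]
    if len(t):print(y,t[:,0].min().round(),t[:,0].max().round())
E
```

```text
{'clock': np.float64(1.233), 'eef_pos': array([ 500.928, -308.2  ,  231.135]), 'tool_rot': array([ 3.141e+00, -1.000e-03,  1.573e+00]), 'force': array([ 0.185,  1.786, -0.707]), 'width': np.float64(-0.159)}
[46.9 21.9] [   0    0   99   52 3403] ray31 [ 308.2 -170.1   31. ] depth [ 109.4 -107.7 -374.5]
[380.8  25.3] [ 357    0   50   52 1179] ray31 [ 616.6 -172.    31. ] depth [ 616.5 -171.9   31. ]
[190.3 193.3] [172 176  37  36 760] ray31 [ 431.4 -335.    31. ] depth [ 431.5 -334.8   31.3]
[329.6 199.7] [316 186  29  29 645] ray31 [ 581.1 -341.9   31. ] depth [ 581.  -341.8   31.3]
[481.7 245.2] [471 242  21   7  72] ray31 [ 756.2 -395.2   31. ] depth [ 748.2 -390.2   41.8]
[508.8 321.9] [505 308   7  28 108] ray31 [ 810.3 -497.6   31. ] depth [ 803.6 -491.1   38.3]
```

View pics/w1.png

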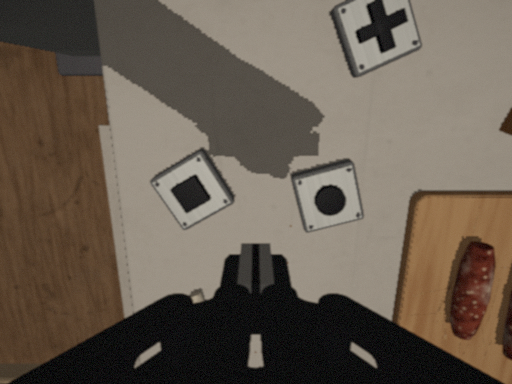

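The wrist view shows round at pixel (330,200) and square at (190,193), with a y offset of about 8 mm from the fixed cameras. The arm may still have been settling, so I'll measure again.

Run:
```python
from h import *
for _ in range(3):
    s,d=wrist();print({k:np.round(s[k],3) for k in("clock","eef_pos","tool_rot","qd")})
    im=d["img"]
    m=(im.max(2)<45).astype(np.uint8)
    k,l,st,c=cv2.connectedComponentsWithStats(m)
    for i in range(1,k):
        if 500<st[i,4]<3000:print(c[i].round(1),st[i,4],"ray31",ray(d,*c[i],31).round(1))
# tip of fingers in image: tcp projection
p=np.linalg.inv(d["T_tool_cam"])@[0,0,0,1];print((d["mtx"]@p[:3]/p[2]).round(1))
```

```text
{'clock': np.float64(1.283), 'eef_pos': array([ 501.035, -308.104,  231.175]), 'tool_rot': array([ 3.141e+00, -1.000e-03,  1.574e+00]), 'qd': array([-0.003,  0.001,  0.005, -0.   ,  0.005, -0.   ,  0.002])}
[380.8  25.3] 1170 ray31 [ 616.7 -171.9   31. ]
[190.2 193.3] 759 ray31 [ 431.4 -335.1   31. ]
[329.5 199.7] 645 ray31 [ 581.2 -341.8   31. ]
{'clock': np.float64(1.333), 'eef_pos': array([ 500.983, -308.253,  231.181]), 'tool_rot': array([ 3.141e+00, -1.000e-03,  1.574e+00]), 'qd': array([ 0.003, -0.002,  0.006, -0.002,  0.002,  0.   , -0.   ])}
[380.8  25.2] 1162 ray31 [ 616.6 -172.    31. ]
[190.3 193.1] 758 ray31 [ 431.5 -335.    31. ]
[329.6 199.6] 641 ray31 [ 581.1 -341.8   31. ]
{'clock': np.float64(1.383), 'eef_pos': array([ 500.863, -308.463,  231.226]), 'tool_rot': array([ 3.141e+00, -1.000e-03,  1.573e+00]), 'qd': array([ 0.003, -0.001,  0.006, -0.001,  0.001,  0.001,  0.001])}
[381.   24.7] 1185 ray31 [ 616.7 -171.9   31. ]
[190.4 192.8] 763 ray31 [ 431.5 -335.    31. ]
[329.7 199.3] 651 ray31 [ 581.2 -341.8   31. ]
[255.4 261.9   1. ]
```

>>> carry_out([
  [[-1, 2, 3.4, 0, 0, 0, 0], [-2, 4, 6.8, 0, 0, 0, 0], [-3, 6, 10.2, 0, 0, 0, 0], [-3.6, 7.9, 13.5, 0, 0, 0, 0], [-3.6, 7.9, 16.5, 0, 0, 0, 0]],
])

```text
clock: 1.85
eef_pos: [583.4, -345.9, 64.2]
tool_rot: [3.137, 0.001, 1.573]
force: [1.6, -0.4, -0.4]
width: -0.2
```

>>> carry_out([
  [[0, 0, 0, 0, 0, 0, 0], [0, 0, 0, 0, 0, 0, 0], [0, 0, 0, 0, 0, 0, 0]],
])

```text
clock: 2.1
eef_pos: [579.6, -346.2, 68.0]
tool_rot: [3.14, 0.001, 1.571]
force: [0.4, 0.4, 0.4]
width: -0.3
```

Run:
```python
from h import *
from cell import get_image
s,d=wrist();print({k:np.round(s[k],3) for k in("clock","eef_pos","tool_rot","force","width")})
cv2.imwrite("pics/w2.png",d["img"]);np.savez("w2.npz",**d)
for n in("scene","side"):
    e=get_image(n);cv2.imwrite(f"pics/{n}2.png",cv2.resize(e["img"][190:270,230:350] if n=="scene" else e["img"][180:260,220:340],(780,520),interpolation=cv2.INTER_CUBIC))
```

```text
{'clock': np.float64(2.1), 'eef_pos': array([ 579.574, -346.241,   67.953]), 'tool_rot': array([3.140e+00, 1.000e-03, 1.571e+00]), 'force': array([0.413, 0.417, 0.422]), 'width': np.float64(-0.333)}
```

View pics/w2.png

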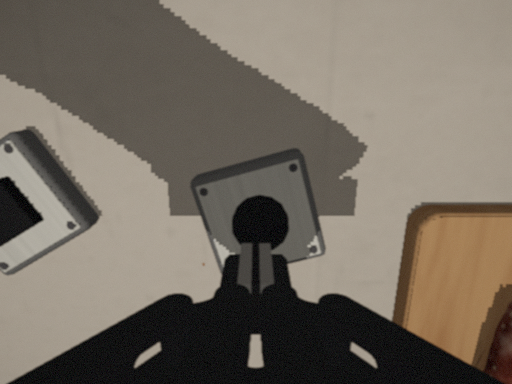

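View pics/scene2.png

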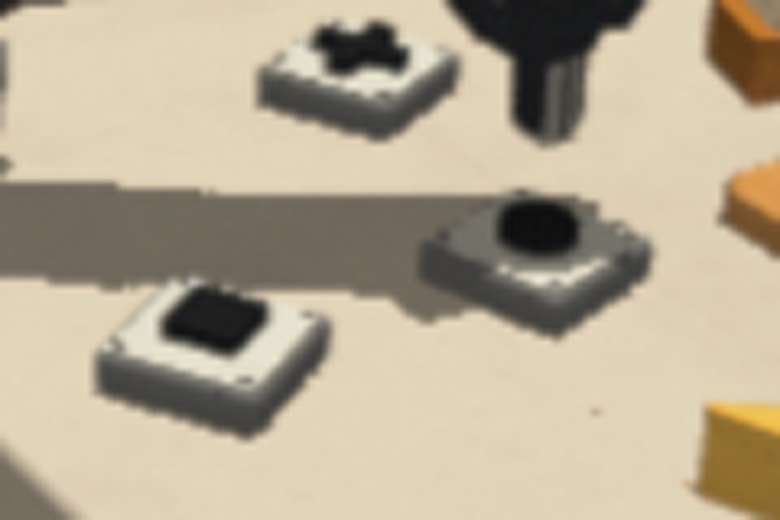

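View pics/side2.png

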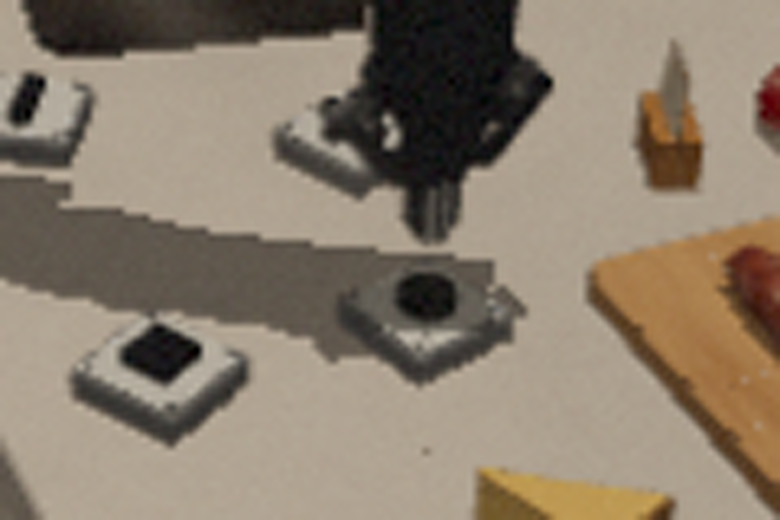

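Run:
```python
from h import *
d=dict(np.load("w2.npz"));im=d["img"];C=cloud(d)
m=(im.max(2)<45); z=C[...,2]
k=m&(z>20)&(z<45);k[:, :200]=0;k[:,320:]=0;k[250:]=0;k[:185]=0
v,u=np.where(k);v2=v[v<225];print(u.min(),u.max(),v.min(),v.max(),np.median(z[k]))
(cx,cy),r=cv2.minEnclosingCircle(np.stack([u,v],1).astype(np.float32));print(cx,cy,r,ray(d,cx,cy,31),ray(d,cx-r,cy,31),ray(d,cx+r,cy,31),ray(d,cx,v.min(),31))
```

```text
201 287 189 248 31.211638189763647
242.0 215.0 48.02092742919922 [ 571.93229488 -336.35500507   31.        ] [ 544.41244338 -336.3662338    31.        ] [ 599.4621136  -336.34377226   31.        ] [ 572.10460197 -320.8296799    31.        ]
```

Run:
```python
from h import *
d=dict(np.load("w2.npz"));im=d["img"]
m=(im.max(2)<45).astype(np.uint8);m[250:]=0
k,l,st,c=cv2.connectedComponentsWithStats(m);i=l[215,260];print(st[i])
x,y,w,h,_=st[i]
a=ray(d,x-.5,223,31);b=ray(d,x+w-.5,223,31);t=ray(d,260,y-.5,31);print(a.round(1),b.round(1),t.round(1),"centre",(a[0]+b[0])/2,t[1]-17)
```

```text
[ 233  196   55   54 2295]
[ 566.4 -341.3   31. ] [ 598.2 -341.3   31. ] [ 582.2 -324.6   31. ] centre 582.2774649643668 -341.6344202324683
```

>>> carry_out([
  [[0.2, 0.15, 1.4, 0, 0, 0, 0], [0.2, 0.15, 2.8, 0, 0, 0, 0], [0.2, 0.15, 2.8, 0, 0, 0, 0], [0.2, 0.15, 2.8, 0, 0, 0, 0]],
])

```text
clock: 2.58
eef_pos: [579.3, -343.1, 36.7]
tool_rot: [-3.139, -0.002, 1.571]
force: [-0.4, -0.8, 0.1]
width: 0.0
```

>>> carry_out([
  [[0, 0, 0.3, 0, 0, 0, 0], [0, 0, 0.5, 0, 0, 0, 0], [0, 0, 0.7, 0, 0, 0, 0], [0, 0, 0.7, 0, 0, 0, 0]],
])

```text
clock: 2.92
eef_pos: [580.6, -344.1, 31.1]
tool_rot: [3.141, 0.0, 1.571]
force: [-0.0, 0.5, 0.4]
width: 0.1
```

>>> carry_out([
  [[0, 0, 0.1, 0, 0, 0, 0], [0, 0, 0.2, 0, 0, 0, 0], [0, 0, 0.2, 0, 0, 0, 0]],
])

```text
clock: 3.17
eef_pos: [580.6, -344.1, 29.5]
tool_rot: [3.141, 0.0, 1.571]
force: [-0.1, -0.8, 1.5]
width: 0.3
```

>>> carry_out([
  [[0, 0, 0.1, 0, 0, 0, 0], [0, 0, 0.2, 0, 0, 0, 0], [0, 0, 0.2, 0, 0, 0, 0]],
])

```text
clock: 3.42
eef_pos: [580.6, -344.1, 27.3]
tool_rot: [3.141, 0.0, 1.571]
force: [-0.1, -0.3, 0.8]
width: -0.1
```

>>> carry_out([
  [[0, 0, 0.1, 0, 0, 0, 0], [0, 0, 0.1, 0, 0, 0, 0], [0, 0, 0.1, 0, 0, 0, 0]],
])

```text
clock: 3.67
eef_pos: [580.6, -344.1, 26.2]
tool_rot: [3.141, 0.0, 1.571]
force: [0.5, -0.0, 1.7]
width: -0.3
```

>>> carry_out([
  [[0, 0, 0.05, 0, 0, 0, 0], [0, 0, 0.05, 0, 0, 0, 0]],
])

```text
clock: 3.83
eef_pos: [580.6, -344.1, 25.8]
tool_rot: [3.141, 0.0, 1.571]
force: [-0.1, -0.9, 1.2]
width: 0.1
```

>>> carry_out([
  [[0, 0, 0.04, 0, 0, 0, 0], [0, 0, 0.04, 0, 0, 0, 0]],
])

```text
clock: 4.0
eef_pos: [580.6, -344.1, 25.4]
tool_rot: [3.141, 0.0, 1.571]
force: [0.1, -1.2, 2.2]
width: -0.3
```

Now I'll lift and check the key's height in the wrist depth.

>>> carry_out([
  [[0, 0, -1.5, 0, 0, 0, 0], [0, 0, -4.2, 0, 0, 0, 0], [0, 0, -4.2, 0, 0, 0, 0], [0, 0, -4.2, 0, 0, 0, 0]],
])

```text
clock: 4.33
eef_pos: [581.7, -344.5, 69.8]
tool_rot: [3.138, 0.001, 1.571]
force: [0.1, 0.5, -0.1]
width: 0.3
```

```bash
cat >> h.py <<'E'
def chk(name,u0,v0):
    s,d=wrist();print({k:np.round(s[k],3) for k in("clock","eef_pos","tool_rot","force","width")})
    cv2.imwrite(f"pics/{name}.png",d["img"]);np.savez(f"{name}.npz",**d)
    C=cloud(d);im=d["img"]
    m=(im.max(2)<45)&(abs(C[...,2]-28)<12)
    k,l,st,c=cv2.connectedComponentsWithStats(m.astype(np.uint8))
    for i in range(1,k):
        if st[i,4]>300:
            q=C[l==i];print(c[i].round(1),st[i],"z med",np.median(q[:,2]).round(2),"xy",np.median(q[:,:2],0).round(1),"ray31",ray(d,*c[i],31).round(1))
    pl=(im.min(2)>60)&(abs(C[...,2]-22)<4);print("plate z",np.median(C[pl][:,2]))
E
python3 -c "
from h import *
chk('w3',0,0)"
```

```text
{'clock': np.float64(4.333), 'eef_pos': array([ 581.722, -344.466,   69.782]), 'tool_rot': array([3.138e+00, 1.000e-03, 1.571e+00]), 'force': array([ 0.102,  0.536, -0.094]), 'width': np.float64(0.317)}
[ 13.6 213. ] [   0  180   41   66 1513] z med 30.83 xy [ 441.1 -335.2] ray31 [ 442.4 -334.    31. ]
[256.  221.3] [ 230  197   53   47 1998] z med 25.47 xy [ 582.2 -341.7] ray31 [ 582.2 -339.2   31. ]
plate z 20.937772575389545
```

View pics/w3.png

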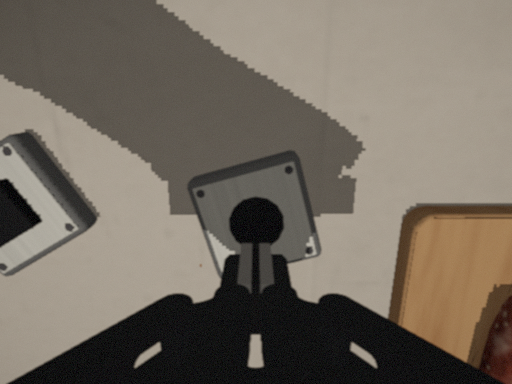

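The round key reads z = 25.5 mm against 30.8 mm for the square key, so it is down. Next is the square key.

>>> carry_out([
  [[0.1, -3.8, 0, 0, 0, 0, 0], [0.3, -7.6, 0, 0, 0, 0, 0], [0.5, -11.4, 0, 0, 0, 0, 0], [0.6, -15.1, 0, 0, 0, 0, 0], [0.6, -15.1, 0, 0, 0, 0, 0]],
])

```text
clock: 4.8
eef_pos: [418.1, -336.8, 66.3]
tool_rot: [-3.129, -0.005, 1.564]
force: [-1.2, 0.2, -0.1]
width: -0.3
```

>>> carry_out([
  [[0, 0, 0, 0, 0, 0, 0], [0, 0, 0, 0, 0, 0, 0], [0, 0, 0, 0, 0, 0, 0]],
])

```text
clock: 5.05
eef_pos: [431.2, -337.8, 67.3]
tool_rot: [3.14, 0.0, 1.572]
force: [0.2, 0.9, -0.1]
width: 0.3
```

```bash
python3 -c "
from h import *
chk('w4',0,0)"
```

```text
{'clock': np.float64(5.05), 'eef_pos': array([ 431.163, -337.82 ,   67.288]), 'tool_rot': array([3.14 , 0.   , 1.572]), 'force': array([ 0.216,  0.851, -0.062]), 'width': np.float64(0.308)}
[254.4 222.4] [ 219  191   71   61 2483] z med 31.19 xy [ 431.  -332.4] ray31 [ 430.6 -332.2   31. ]
[496.2 235.8] [ 476  210   36   50 1407] z med 25.43 xy [ 576.2 -343.1] ray31 [ 571.7 -340.4   31. ]
plate z 22.141439339922954
```

View pics/w4.png

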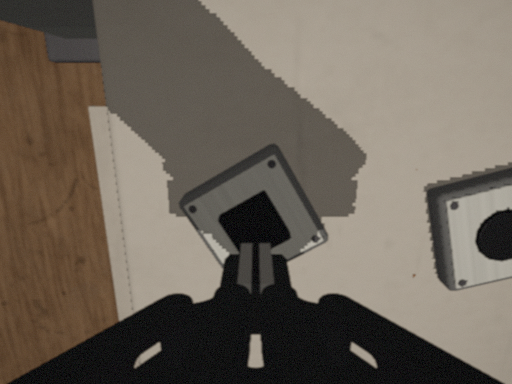

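The square key is centred under the fingertips at (254,222). Pressing down now.

>>> carry_out([
  [[0, 0, 1.5, 0, 0, 0, 0], [0, 0, 2.9, 0, 0, 0, 0], [0, 0, 3.2, 0, 0, 0, 0], [0, 0, 3.4, 0, 0, 0, 0], [0, 0, 3.6, 0, 0, 0, 0]],
])

```text
clock: 5.52
eef_pos: [430.2, -337.9, 31.3]
tool_rot: [3.141, 0.0, 1.571]
force: [1.2, -1.1, -0.1]
width: -0.1
```

>>> carry_out([
  [[0, 0, 0.1, 0, 0, 0, 0], [0, 0, 0.2, 0, 0, 0, 0], [0, 0, 0.2, 0, 0, 0, 0]],
])

```text
clock: 5.77
eef_pos: [430.1, -338.0, 29.8]
tool_rot: [3.141, 0.0, 1.571]
force: [-0.3, 0.8, 0.2]
width: -0.1
```

>>> carry_out([
  [[0, 0, 0.1, 0, 0, 0, 0], [0, 0, 0.2, 0, 0, 0, 0], [0, 0, 0.3, 0, 0, 0, 0], [0, 0, 0.3, 0, 0, 0, 0]],
])

```text
clock: 6.1
eef_pos: [430.0, -338.1, 26.5]
tool_rot: [3.141, 0.0, 1.571]
force: [2.5, 0.7, 2.3]
width: -0.3
```

>>> carry_out([
  [[0, 0, 0.05, 0, 0, 0, 0], [0, 0, 0.1, 0, 0, 0, 0], [0, 0, 0.1, 0, 0, 0, 0]],
])

```text
clock: 6.35
eef_pos: [429.9, -338.1, 25.4]
tool_rot: [3.141, 0.0, 1.571]
force: [1.3, -0.1, 1.9]
width: -0.1
```

>>> carry_out([
  [[0, 0, -1.5, 0, 0, 0, 0], [0, 0, -4.2, 0, 0, 0, 0], [0, 0, -4.2, 0, 0, 0, 0], [0, 0, -4.2, 0, 0, 0, 0]],
])

```text
clock: 6.68
eef_pos: [429.5, -338.8, 68.2]
tool_rot: [3.141, 0.001, 1.57]
force: [0.3, 0.2, 0.3]
width: -0.2
```

Run:
```python
from h import *
chk('w5',0,0)
for n in("scene","side"):
    d=dict(np.load(f"{n}0.npz"));C=cloud(d)
    q=(C[...,2]>25)&(C[...,2]<150)&(d["z_map"]>0)&(C[...,0]>380)
    for y in range(-110,160,20):
        t=C[q&(abs(C[...,1]-y)<10)]
        print(n,y,np.percentile(t[:,0],[0,1,99]).round() if len(t) else None, t[:,2].max().round() if len(t) else None)
    im=d["img"]; r=(0,0)
```

```text
{'clock': np.float64(6.683), 'eef_pos': array([ 429.485, -338.8  ,   68.244]), 'tool_rot': array([3.141e+00, 1.000e-03, 1.570e+00]), 'force': array([0.275, 0.164, 0.314]), 'width': np.float64(-0.171)}
[257.5 219.5] [ 223  189   69   54 2343] z med 25.55 xy [ 431.1 -334.2] ray31 [ 430.7 -331.8   31. ]
[497.3 233.4] [ 479  207   33   50 1302] z med 25.41 xy [ 575.6 -343.4] ray31 [ 571.  -340.6   31. ]
plate z 22.134790475973944
scene -110 [ 431.  440. 1033.] 150.0
scene -90 [ 426.  430. 1031.] 150.0
scene -70 [ 442.  453. 1029.] 150.0
scene -50 [ 449.  518. 1028.] 150.0
scene -30 [ 470.  479. 1029.] 150.0
scene -10 [ 471.  473. 1030.] 148.0
scene 10 [ 472.  477. 1031.] 150.0
scene 30 [ 476.  480. 1031.] 150.0
scene 50 [ 482.  486. 1031.] 150.0
scene 70 [ 486.  489. 1030.] 150.0
scene 90 [ 490.  493. 1030.] 150.0
scene 110 [ 388.  407. 1031.] 148.0
scene 130 [ 438.  496. 1031.] 149.0
scene 150 [ 438.  504. 1030.] 150.0
side -110 [ 431.  434. 1028.] 149.0
side -90 [ 407.  418. 1030.] 148.0
side -70 [ 417.  446. 1029.] 149.0
side -50 [ 446.  514. 1028.] 146.0
side -30 [ 469.  478. 1029.] 149.0
side -10 [ 473.  476. 1030.] 150.0
side 10 [ 473.  475. 1029.] 150.0
side 30 [ 479.  484. 1030.] 148.0
side 50 [ 480.  489. 1029.] 150.0
side 70 [ 485.  487. 1029.] 150.0
side 90 [ 490.  495. 1031.] 146.0
side 110 [ 380.  386. 1028.] 148.0
side 130 [ 429.  435. 1032.] 150.0
side 150 [ 435.  440. 1031.] 147.0
```

The square key is down at 25.6 mm. The scale's corner, at about (470,-50) and 135 mm high, is too close for a vertical gripper body at the bar (443,-85). I'll look first, then press with the body tilted away towards -y.

>>> carry_out([
  [[3, 0.3, -2.5, 0, 0, 0, 0], [6.5, 0.6, -5, 0, 0, 0, 0], [10, 0.9, -7, 0, 0, 0, 0], [14, 1.2, -7.5, 0, 0, 0, 0], [17.5, 1.3, -8, 0, 0, 0, 0]],
])

```text
clock: 7.15
eef_pos: [442.3, -160.8, 147.5]
tool_rot: [-3.141, -0.001, 1.571]
force: [-0.4, 0.7, -0.2]
width: 0.2
```

>>> carry_out([
  [[1.3, 0, 0, 0, 0, 0, 0], [1.3, 0, 0, 0, 0, 0, 0], [1.3, 0, 0, 0, 0, 0, 0], [1.3, 0, 0, 0, 0, 0, 0]],
])

```text
clock: 7.48
eef_pos: [442.0, -151.1, 146.8]
tool_rot: [-3.14, 0.001, 1.569]
force: [0.5, -0.1, 0.1]
width: -0.0
```

Run:
```python
from h import *
chk('w6',0,0)
d=dict(np.load('w6.npz'));C=cloud(d)
q=(C[...,2]>45)&(C[...,2]<150)&(d["z_map"]>0)&(d["z_map"]>130)
for y in range(-120,160,20):
    t=C[q&(abs(C[...,1]-y)<10)]
    if len(t): print(y,t[:,0].min().round(),t[:,0].max().round(),t[:,2].max().round())
```

```text
{'clock': np.float64(7.483), 'eef_pos': array([ 441.952, -151.142,  146.755]), 'tool_rot': array([-3.140e+00,  1.000e-03,  1.569e+00]), 'force': array([ 0.495, -0.092,  0.078]), 'width': np.float64(-0.004)}
[386.7  40.3] [ 299    0  213   74 1714] z med 34.0 xy [527.  -41.1] ray31 [534.5 -39.5  31. ]
[256.4 102.2] [237  78  41  50 854] z med 31.15 xy [442.3 -81.4] ray31 [442.6 -81.5  31. ]
[466.6 212.9] [ 438  187   59   53 1560] z med 30.96 xy [ 615.4 -169.5] ray31 [ 615.4 -169.2   31. ]
plate z 22.03476886519178
-60 553.0 615.0 128.0
-40 493.0 598.0 138.0
-20 484.0 530.0 87.0
```

View pics/w6.png

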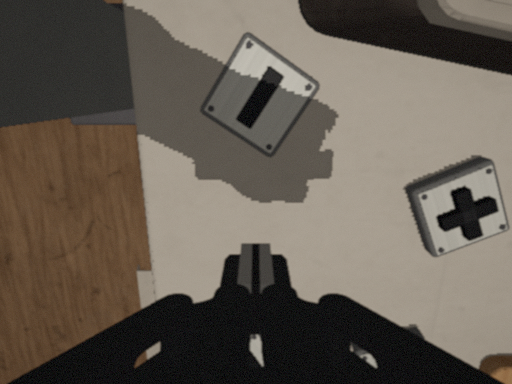

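The bar key is centred near (260,97), with its long axis about 25° off y. I'll tilt 0.3 rad, then go over it.

>>> carry_out([
  [[0, 0, 0, 0, 0.1, 0, 0], [0, 0, 0, 0, 0.2, 0, 0], [2, 0, 2, 0, 0.3, 0, 0], [4, 0, 4, 0, 0.3, 0, 0], [4, 0, 4, 0, 0.3, 0, 0]],
])

```text
clock: 7.95
eef_pos: [439.4, -109.5, 104.5]
tool_rot: [-3.134, -0.305, 1.565]
force: [-0.8, 0.9, 0.3]
width: 0.0
```

>>> carry_out([
  [[0, 0, 0, 0, 0, 0, 0], [0, 0, 0, 0, 0, 0, 0], [0, 0, 0, 0, 0, 0, 0]],
])

```text
clock: 8.2
eef_pos: [443.4, -110.8, 108.3]
tool_rot: [3.14, -0.298, 1.572]
force: [-0.5, -0.6, -0.2]
width: -0.1
```

Run:
```python
from h import *
chk('w7',0,0)
```

```text
{'clock': np.float64(8.2), 'eef_pos': array([ 443.379, -110.819,  108.257]), 'tool_rot': array([ 3.14 , -0.298,  1.572]), 'force': array([-0.523, -0.607, -0.183]), 'width': np.float64(-0.112)}
[356.9 101.2] [ 296    0  216  170 2634] z med 34.58 xy [487.4 -26.4] ray31 [514.9 -12.9  31. ]
[491.9 323.5] [ 464  291   48   65 1834] z med 30.9 xy [ 611.6 -171.6] ray31 [ 611.3 -170.    31. ]
plate z 22.03767997599408
```

View pics/w7.png

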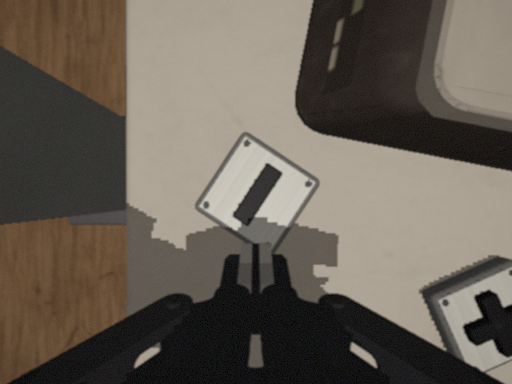

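Run:
```python
from h import *
d=dict(np.load('w7.npz'))
for p in((257,194),(245,222),(272,167)):print(ray(d,*p,31).round(1))
Rm=R.from_euler("xyz",[3.1416,-.3,1.571]).as_matrix()
print(Rm.T@[-1,30,-65], Rm.T@[0,0,-1])
```

```text
[444.6 -78.4  31. ]
[436.1 -98.1  31. ]
[455.2 -59.3  31. ]
[ 9.45147522 -0.99336846 70.9625453 ] [-2.95520207e-01  7.01829373e-06  9.55336489e-01]
```

>>> carry_out([
  [[1.0, 0, 2.3, 0, 0, 0, 0], [1.1, 0, 4.6, 0, 0, 0, 0], [1.1, 0, 6.8, 0, 0, 0, 0], [1.1, 0, 6.8, 0, 0, 0, 0], [1.1, 0, 6.8, 0, 0, 0, 0]],
])

```text
clock: 8.67
eef_pos: [442.5, -79.1, 45.9]
tool_rot: [-3.141, -0.3, 1.572]
force: [-0.7, 0.3, -0.4]
width: -0.1
```

Run:
```python
from h import *
from cell import get_image
chk('w8',0,0)
e=get_image("scene");cv2.imwrite("pics/scene8.png",cv2.resize(e["img"][130:230,170:300],(780,600),interpolation=cv2.INTER_CUBIC))
```

```text
{'clock': np.float64(8.667), 'eef_pos': array([442.485, -79.12 ,  45.894]), 'tool_rot': array([-3.141, -0.3  ,  1.572]), 'force': array([-0.654,  0.33 , -0.391]), 'width': np.float64(-0.105)}
[357.6 111.8] [ 311    0  201  205 4490] z med 34.42 xy [483.3  -8.8] ray31 [495.3  -3.8  31. ]
[270.1 236.3] [252 213  40  41 343] z med 31.08 xy [450.  -69.8] ray31 [450.1 -68.6  31. ]
plate z 22.047237153632835
```

View pics/w8.png

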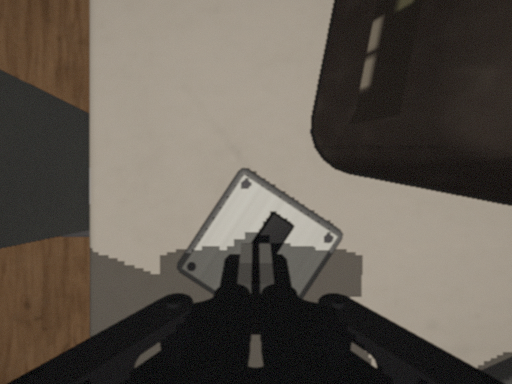

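View pics/scene8.png

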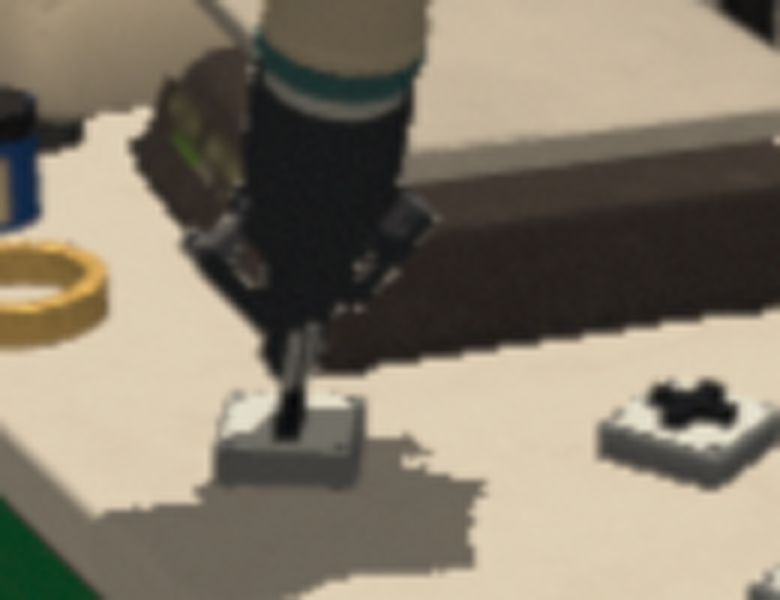

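The tip is over the bar and clear of the scale. Pressing straight down in world axes.

>>> carry_out([
  [[-0.15, 0, 0.5, 0, 0, 0, 0], [-0.27, 0, 0.86, 0, 0, 0, 0], [-0.32, 0, 1.05, 0, 0, 0, 0], [-0.32, 0, 1.05, 0, 0, 0, 0]],
])

```text
clock: 9.1
eef_pos: [442.5, -79.6, 34.6]
tool_rot: [-3.141, -0.3, 1.57]
force: [-0.1, -1.1, 0.7]
width: 0.3
```

>>> carry_out([
  [[-0.03, 0, 0.1, 0, 0, 0, 0], [-0.06, 0, 0.19, 0, 0, 0, 0], [-0.06, 0, 0.19, 0, 0, 0, 0]],
])

```text
clock: 9.35
eef_pos: [442.6, -79.4, 32.8]
tool_rot: [3.141, -0.3, 1.571]
force: [0.9, 0.4, 0.6]
width: -0.3
```

>>> carry_out([
  [[-0.03, 0, 0.1, 0, 0, 0, 0], [-0.06, 0, 0.19, 0, 0, 0, 0], [-0.06, 0, 0.19, 0, 0, 0, 0]],
])

```text
clock: 9.6
eef_pos: [442.6, -79.4, 30.7]
tool_rot: [3.141, -0.3, 1.571]
force: [-0.5, -0.4, 1.7]
width: -0.3
```

>>> carry_out([
  [[-0.03, 0, 0.1, 0, 0, 0, 0], [-0.03, 0, 0.1, 0, 0, 0, 0]],
])

```text
clock: 9.77
eef_pos: [442.6, -79.4, 29.6]
tool_rot: [3.141, -0.3, 1.571]
force: [0.2, -0.6, 1.6]
width: -0.1
```

>>> carry_out([
  [[-0.03, 0, 0.1, 0, 0, 0, 0], [-0.03, 0, 0.1, 0, 0, 0, 0]],
])

```text
clock: 9.93
eef_pos: [442.6, -79.4, 28.5]
tool_rot: [3.141, -0.3, 1.571]
force: [-0.8, -1.0, 1.9]
width: 0.1
```

>>> carry_out([
  [[-0.01, 0, 0.04, 0, 0, 0, 0], [-0.01, 0, 0.04, 0, 0, 0, 0]],
])

```text
clock: 10.1
eef_pos: [442.5, -79.4, 28.2]
tool_rot: [3.142, -0.3, 1.571]
force: [-0.1, -0.5, 2.3]
width: 0.4
```

Run:
```python
from h import *
chk('w9',0,0)
```

```text
{'clock': np.float64(10.1), 'eef_pos': array([442.548, -79.365,  28.16 ]), 'tool_rot': array([ 3.142, -0.3  ,  1.571]), 'force': array([-0.075, -0.515,  2.336]), 'width': np.float64(0.361)}
[363.1 109.1] [ 317    0  195  200 5206] z med 34.31 xy [482.  -11.2] ray31 [492.6  -7.3  31. ]
[274.6 239.2] [253 214  42  45 385] z med 26.11 xy [452.4 -69.4] ray31 [451.5 -68.   31. ]
plate z 22.050680996622958
```

>>> carry_out([
  [[-0.015, 0, 0.05, 0, 0, 0, 0], [-0.015, 0, 0.05, 0, 0, 0, 0]],
])

```text
clock: 10.32
eef_pos: [442.6, -79.4, 27.7]
tool_rot: [3.141, -0.3, 1.571]
force: [-0.3, -0.5, 2.1]
width: 0.0
```

>>> carry_out([
  [[1, 0, -3, 0, 0, 0, 0], [0.5, 0, -5.5, 0, 0, 0, 0], [-1.5, 0, -8.5, 0, 0, 0, 0], [-4.5, 0, -11, 0, 0, 0, 0], [-4.5, 0, -11, 0, 0, 0, 0]],
])

```text
clock: 10.73
eef_pos: [444.8, -163.5, 121.5]
tool_rot: [3.135, -0.291, 1.565]
force: [0.8, -1.0, -0.3]
width: 0.0
```

>>> carry_out([
  [[-2, 0, -2, 0, 0, 0, 0], [-4, 0, -4, 0, 0, 0, 0], [-4, 0, -4, 0, 0, 0, 0], [-4, 0, -4, 0, 0, 0, 0], [-4, 0, -4, 0, 0, 0, 0]],
])

```text
clock: 11.15
eef_pos: [442.0, -203.7, 145.5]
tool_rot: [-3.14, -0.302, 1.571]
force: [0.3, 0.2, 0.6]
width: 0.0
```

Run:
```python
from h import *
from cell import get_image
chk('w10',0,0)
for n in("scene","side"):
    e=get_image(n);np.savez(f"{n}1.npz",**e);cv2.imwrite(f"pics/{n}10.png",e["img"])
    a=np.load(f"{n}0.npz")["img"];C=cloud(e);m=(e["img"].max(2)<45)
    for nm,(x,y) in dict(round=(580,-347),square=(430,-339),bar=(443,-83),cross=(616,-175)).items():
        q=m&(abs(C[...,0]-x)<28)&(abs(C[...,1]-y)<28)&(C[...,2]>22)&(C[...,2]<40)
        print(n,nm,q.sum(),np.percentile(C[q],80,axis=0).round(1) if q.any() else None,np.median(C[q],0).round(1))
```

```text
{'clock': np.float64(11.15), 'eef_pos': array([ 442.03 , -203.728,  145.46 ]), 'tool_rot': array([-3.14 , -0.302,  1.571]), 'force': array([0.348, 0.24 , 0.613]), 'width': np.float64(0.017)}
[396.3  39. ] [ 292    0  220   69 2756] z med 33.36 xy [554.4 -46.5] ray31 [556.6 -44.4  31. ]
[258.7  83.9] [239  59  40  51 719] z med 25.44 xy [444.8 -79.2] ray31 [444.4 -81.   31. ]
[467.8 194.9] [ 439  169   59   53 1589] z med 30.94 xy [ 615.8 -171.5] ray31 [ 615.4 -171.5   31. ]
plate z 21.919686152667282
scene round 35 [ 585.8 -341.5   26.7] [ 580.2 -346.1   25.6]
scene square 61 [ 436.9 -330.1   26. ] [ 430.1 -338.2   25.2]
scene bar 10 [448.6 -77.3  26.5] [444.6 -82.4  25.7]
scene cross 50 [ 621.7 -172.2   31.7] [ 612.5 -181.9   30.2]
side round 30 [ 586.9 -340.5   28.2] [ 580.7 -347.7   26.9]
side square 43 [ 436.9 -331.6   28. ] [ 430.3 -338.2   26.9]
side bar 15 [451.4 -68.7  27.7] [445.7 -80.5  26.9]
side cross 35 [ 625.7 -169.2   32.2] [ 616.6 -175.6   31.2]
```

View pics/w10.png

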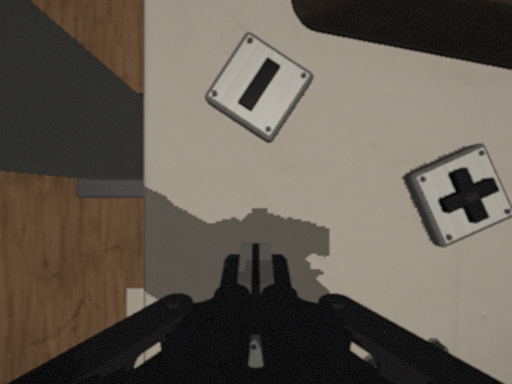

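View pics/scene10.png

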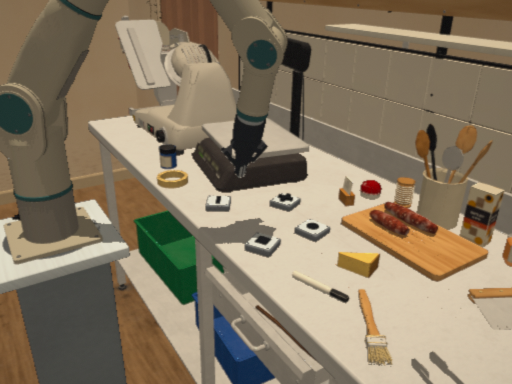

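All three keys sit at about 25.5 mm (down) and the cross at 30.9 mm (up). The boxes, tape, tin, cheese and pen appear unmoved at the same pixels, and the arm is clear at z = 145 mm. Handing in.

```bash
python3 -c "
from cell import finish_job;print(finish_job())"
```

```text
the job is handed in; nothing more can be done
None
```

I pressed the round, square and bar keys in that order with the closed fingertips. All three stayed down, and the job is handed in at about 11 s of the 48 s allowed. For the bar, I tilted the tool 0.3 rad away from the scale, because its corner was too close for an upright gripper.

**Key heights:** the wrist depth camera put the round key at 25.5 mm, square at 25.6 mm and bar at 25.4 mm, so each is about 5.5 mm in. The cross key is still up at 30.9 mm.

**Forces:** the readings I saw stayed at or below about 2.5 N while pressing.

**Boxes and bystanders:** in the last scene image the boxes, tape, tin, cheese and pen sit where they started by eye. The gripper ended in free air at 145 mm.

**Disagreements:**
- The wrist camera placed the keys up to about 9 mm further in +y than the fixed cameras, so I aimed between the two.
- In the final check the side camera read the pressed keys about 1.4 mm higher (26.9 mm), which still counts as down.

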